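# Drive a worn bronze bushing out of a clamped bearing housing with a drift

## Task

Take the drift whose steel shank just fits the housing's bore (blue handle) from the stand, feel it into the bore from above without bearing hard on the housing, and push the worn bronze bushing down and out of the housing with it so that the bushing drops into the red tray beneath. Then draw the drift out, stand it upright back in its empty hole in the drift stand and let go of it, leaving the other drifts and everything else on the bench where they are.

Things in the scene. Friction and masses are not known exactly. Their poses are not given: they have to be found in the camera images.
- fixture: Fixed fixture, in a different place each time and turned up to 20 degrees: steel base plate 220 (y) x 130 (x) x 10 mm with two upright parallels along x on which the bearing housing is strapped down. Origin: centre of the base plate's underside, on the bench; z up. The strap clamps at +y and -y reach 87 mm above the bench.
- housing (a joint): The grey-blue cast bearing housing: flange 110 x 80 x 12 mm with a round boss, 43 mm across, whose bright flat top face is 85 mm above the bench. Its vertical bore, 20 mm wide and 30 mm deep, goes right through. Spoilt by more than 40 N from the drift. The number is how far it has slipped along the fixture's x under its straps (m), 0 at the start; it takes 200 N, so it stays near 0.
- boss_nominal (a point): Where the mouth of the bore should be: on the fixture's vertical centre line, level with the boss face, 85 mm above the bench. But the housing was clamped by eye: the true axis of its bore (vertical) is up to 4 mm away from this point along the fixture's x and up to 4 mm along its y, and is to be found by feel, or by eye.
- catch_tray: Red open tray under the housing, 116 (x) x 56 (y) x 20 mm; origin at its underside's centre, 10 mm above the bench. The bronze bushing (loose, 19 mm outside, 14 inside, 20 long, 28 g) sits tight in the bore, its top 6 mm below the boss face. It resists sliding with 5 to 20 N, different each time, until its top is about 25 mm below the boss face; then it drops into this tray.
- blue_drift_mid (a point): Drift with blue handle, loose, upright in the stand, 0.2 to 0.35 kg, 120 mm long: the upper 60 mm is a round handle 32 mm across, the lower 60 mm a steel shank 18.5 mm in diameter with a flat end (edge broken 0.5 mm). This point is on its axis half-way along, at the handle's shoulder: shank's end 60 mm below, handle's top 60 mm above; z up. In the stand the shoulder rests on the stand's top.
- yellow_drift_mid (a point): The same kind of drift with a yellow handle and an 11 mm shank (too thin: it slips through the bushing); point half-way along as above. Leave it in the stand.
- black_drift_mid (a point): The same kind of drift with a black handle and a 22 mm shank (too thick for the bore); point half-way along as above. Leave it in the stand.
- stand: Wooden drift stand, fixed, 64 (x) x 190 (y) x 70 mm high; the origin is the centre of its underside, z up. Three vertical holes 24 mm in diameter run in a row along its y axis, 60 mm apart, at y = -60, 0 and +60 mm; which drift stands in which hole changes each time.
- slot0 (a point): Mouth of the stand's hole at y = -60 mm, on the stand's top, 70 mm above the bench.
- slot1 (a point): Mouth of the stand's middle hole, on the stand's top.
- slot2 (a point): Mouth of the stand's hole at y = +60 mm, on the stand's top.
- hammer: Bystander: hammer lying on the left of the bench, 260 mm long; origin at the middle of its length, on the bench.
- wrench: Bystander: flat steel wrench, 180 mm long; origin at the middle of its length, on the bench.
- block123: Bystander: ground steel block 50 x 75 x 25 mm; origin at the centre of its underside.
- spray_can: Bystander: green and white spray can, 65 mm across, 190 mm high; origin at the centre of its underside.
- bushing_box: Bystander: white box of new bushings with a yellow label, 110 x 90 x 50 mm; origin at the centre of its underside.
- flat_bar: Bystander: offcut of flat steel bar 200 x 30 x 12 mm; origin at the centre of its underside.
Things that resemble listed ones, but are neither listed nor needed, are in the scene too. Leave any purple look-alike of the part that bears blue_drift_mid alone.

How it is judged:
By the outcome, as a careful person would: the job done as asked, in the order asked, and still so for the second after the job is handed in, with the robot touching nothing.
It also fails if it takes over 72 s, if anything falls off the work surface, if the arm or the gripper's body presses on something with over 40 N, if the wrist force passes 120 N, or if a joint passes its speed limit or range.

## Robot

A 6-joint arm with a two-finger parallel gripper is mounted at the origin on the work surface. World frame = base frame: x ahead of the robot, y to its left, z up, the work surface at z = 0. Lengths are in mm, angles in rad, forces in N, time in s.
With the tool pointing down it reaches from about 300 to 850 mm from the base axis. Payload 4.2 kg.
Tool frame: the origin (TCP) lies midway between the tips of the shut fingers; the grasp point (between the pads) lies 19 mm behind it; z points along the fingers, y is the line along which they close (so a half turn about z gives the same grasp; the last joint's range is limited). The gripper opens to 91 mm and grips with 3 to 60 N. Pads are 32 mm wide; open, the fingers measure 118 mm over their backs; the gripper's body (76 mm by 178 mm) begins 60 mm behind the grasp point.
Start: joints at [-1.367, 0.32, 1.565, -0, 1.257, -0.02], TCP at [127.615, -560.676, 213.976] pointing down, gripper open.
Joint ranges: [-3.11, 3.11], [-0.84, 2.01], [0.21, 2.61], [-1.34, 4.49], [0.05, 2.63], [-2.56, 2.56]. Speed limits (rad/s): [2.57, 2.57, 3.14, 3.14, 3.14, 3.14].

## Interface

Orientations are given as [roll, pitch, yaw] about the fixed x, y, z axes, in that order (R = Rz(yaw) Ry(pitch) Rx(roll)).
In Python, from station import arm gives the robot as it stands. The module is installed in compiled form; this text tells all that it offers.
- The arm moves only by the tool jog_arm, never from a script. Its arguments are lists of equal length, an entry for each row: "jaw": the opening in per cent of the stroke, from 0 (shut) to 100 (fully open); "xyz": the shift along the tool's x, y, z in cm, a list of three; "rotation": the turn, a rotation vector about the tool's x, y, z in degrees, a list of three. A call has 1 to 5 rows; each row is the pose to reach, as a shift and turn from the pose commanded when the call began, along the tool's axes at that moment; what a row does not reach only later rows make up. A row lasts 1/10 s, in which the tool goes at most 50 mm and 8.59 degrees, less where a joint would pass 70% of its speed; a pose out of reach is approached as far as the arm can. A call with a gripper value outside its range is refused whole. The fingers move at their own pace and stop on an object; the grip force is fixed at half the most. Time passes only in rows, so rows that repeat a pose let the fingers close. It gives the time, the measured TCP pose, the force, the opening and the grip force at its end, in the units of the state.
- arm.state(): the state, without advancing time (a new reading comes with each control period).
- arm.grab_frame(name): name is "scene" or "side" or "wrist"; returns a dict with "color" (400x640x3 uint8, blue, green, red), "z_map" (400x640 float32, mm along the optical axis (not along the pixel's ray), 0 where there is no reading), "mtx" (3x3 intrinsics, pixels), "position" and "attitude" of the camera in the world. Camera axes: x right, y down, z forward; pixel columns grow to the right and rows downward; lengths in mm; the calibration is good to about 2 mm. A picture is of the moment at which its call begins.
- arm.job_done(): hands the job in; it is judged then, once.
The state is a dict: "time_s": time; "joints": joint angles; "qvel": joint speeds; "joint_efforts": joint torques, N m; "position": TCP position; "eef_rot": TCP orientation; "contact_force": force on the tool from outside, world axes, zero at the start; "wrist_torque": the same for the moment, N m; "finger_gap": finger opening in mm; "gripper_force": force on a finger pad.
Only numpy, scipy, OpenCV 4.12 (cv2) and the standard library are available. Lean on these libraries where they do the work, as an engineer would, in place of code of your own. Each camera call takes 0.05 s, during which the arm holds its last target. There are 200 camera calls.

## Working session

There is one attempt and no reset: what is moved stays moved. The work goes in short steps, Python scripts to look and compute and a tool call to move; the robot and the scene stay as the last step left them, time stands still between calls to the robot, and variables do not carry over. Pictures are saved under pics/ and viewed, at most 11 in all, crops included, and the job is handed in when it is done.

Besides the shell and the picture viewer there is one more tool, called after "Call:" as name(argument=value, ...) on one line, values as JSON. jog_arm: Moves the arm, as the interface text tells. Its arguments: {"type":"object","properties":{"jaw":{"type":"array","items":{"type":"number"}},"xyz":{"type":"array","items":{"type":"array","items":{"type":"number"}}},"rotation":{"type":"array","items":{"type":"array","items":{"type":"number"}}}},"required":["jaw","xyz","rotation"]}

```bash
mkdir -p pics; cat > h.py <<'E'
import numpy as np, cv2
from station import arm
from scipy.spatial.transform import Rotation as R
def cam(n):
    f=arm.grab_frame(n); f['color']=np.asarray(f['color']); f['z_map']=np.asarray(f['z_map']); return f
def rot(a):
    a=np.asarray(a,float)
    if a.shape==(3,3): return a
    if a.shape==(3,): return R.from_euler('xyz',a).as_matrix()
    return R.from_quat(a).as_matrix()
def cloud(f):
    z=f['z_map']; h,w=z.shape; K=np.asarray(f['mtx']); u,v=np.meshgrid(np.arange(w),np.arange(h))
    p=np.stack([(u-K[0,2])/K[0,0]*z,(v-K[1,2])/K[1,1]*z,z],-1)
    P=p@rot(f['attitude']).T+np.asarray(f['position']); P[z==0]=np.nan; return P
def totool(d):
    s=arm.state(); return rot(s['eef_rot']).T@np.asarray(d,float)/10
E
python3 - <<'E'
from h import *
print(arm.state())
for n in ('scene','side'):
    f=cam(n); cv2.imwrite(f'pics/{n}0.png',f['color']); np.savez(f'{n}0.npz',**f); print(n,f['position'],f['attitude'],f['mtx'])
E
```

```text
{'time_s': 0.0, 'joints': array([-1.36698102e+00,  3.20280999e-01,  1.56570610e+00, -5.25528161e-05,
        1.25737293e+00, -1.99722242e-02]), 'qvel': array([-2.00829805e-03, -8.60931110e-04, -2.77223111e-05, -8.91514394e-04,
       -1.32071291e-03, -1.45851341e-04]), 'joint_efforts': array([-3.34619370e-03, -4.12455153e+01, -2.31969202e+01,  7.25303614e-02,
        4.59326897e-02, -1.38251989e-04]), 'position': array([ 127.50223675, -560.15767124,  213.11602962]), 'eef_rot': array([-3.13982464e+00,  1.46579778e-05,  2.23803792e-01]), 'contact_force': array([ 0.59347454, -0.14791211,  0.77954794]), 'wrist_torque': array([-0.04574605,  0.04501528, -0.04122817]), 'gripper_force': 0.0, 'finger_gap': 91.26823783879797}
scene [1385.98277497  276.4594419   673.97622727] [-2.13670431 -0.01552058  1.88054152] [[393.48821428   0.         318.86223478]
 [  0.         393.48821428 198.69787184]
 [  0.           0.           1.        ]]
side [ 372.33655985 -673.17275599  935.66278564] [-2.46401747  0.01482249 -0.23378528] [[402.2992448    0.         323.05140719]
 [  0.         402.2992448  203.86184715]
 [  0.           0.           1.        ]]
```

View pics/scene0.png

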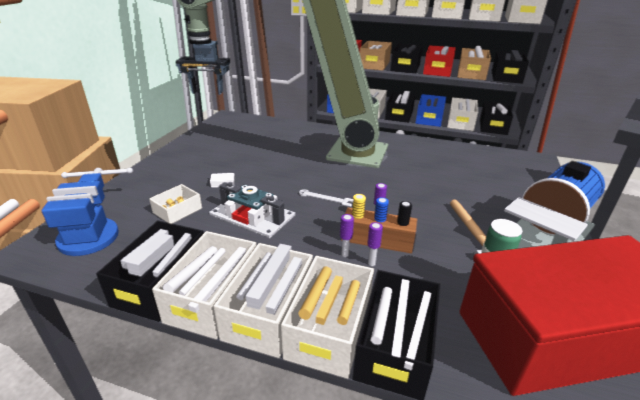

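View pics/side0.png

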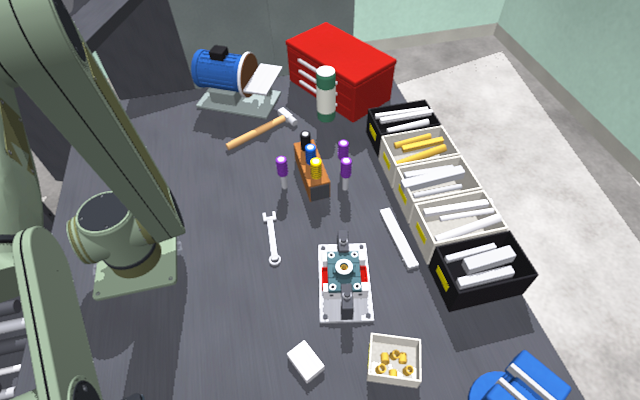

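The side view shows the blue drift in the stand's middle hole at about (310,150), black at (306,137) and yellow at (316,165). Purple look-alikes stand at (282,165), (343,150) and (345,165). The housing bore is at (344,267).

```bash
python3 - <<'E'
from h import *
for n in ('side','scene'):
    f=dict(np.load(f'{n}0.npz')); P=cloud(f); hsv=cv2.cvtColor(f['color'],cv2.COLOR_BGR2HSV)
    H,S,V=[hsv[...,i].astype(int) for i in range(3)]
    reg=(P[...,0]>150)&(P[...,0]<900)&(abs(P[...,1])<500)
    def comps(m,name):
        k,l,st,c=cv2.connectedComponentsWithStats((m&reg).astype(np.uint8))
        for i in range(1,k):
            if st[i,4]>12:
                q=P[l==i]; zt=np.nanpercentile(q[:,2],97); t=q[q[:,2]>zt-4]
                print(n,name,c[i].round(),st[i,4],'top',zt.round(1),'c',((t.min(0)+t.max(0))/2).round(1),'rng',(np.ptp(t,axis=0)).round(),'mean',t.mean(0).round(1))
    comps((H>105)&(H<122)&(S>150)&(P[...,2]>60),'blue')
    comps((H>125)&(H<155)&(S>100)&(P[...,2]>20),'purple')
    comps((H>20)&(H<32)&(S>150)&(P[...,2]>80),'yellow')
    comps((V<50)&(P[...,2]>100)&(P[...,2]<160),'black')
    comps((H>5)&(H<18)&(S>100)&(P[...,2]>60)&(P[...,2]<78),'wood')
    comps((P[...,2]>80)&(P[...,2]<92),'boss')
    for uv in [(344,267),(354,262),(334,268),(345,257),(343,277)]:
        if n=='side': print(uv,P[uv[1],uv[0]].round(1),f['color'][uv[1],uv[0]])
f=dict(np.load('side0.npz'))
cv2.imwrite('pics/c.png',np.hstack([cv2.resize(f['color'][225:330,300:390],None,fx=4.4,fy=4.4,interpolation=cv2.INTER_CUBIC),cv2.resize(f['color'][120:225,270:360],None,fx=4.4,fy=4.4,interpolation=cv2.INTER_CUBIC)]))
E
```

```text
side blue [309. 154.] 112 top 131.7 c [521.5 176.4 130. ] rng [24. 31.  4.] mean [519.6 169.5 130.3]
side purple [344. 160.] 324 top 121.9 c [619.1 142.7 120.7] rng [ 40. 105.   5.] mean [618.2 134.9 120.2]
side purple [282. 167.] 169 top 120.8 c [434.1 158.9 120.1] rng [29. 30.  7.] mean [434.5 154.6 119.5]
side yellow [415. 143.] 175 top 105.9 c [841.5 137.1 105.4] rng [82. 20.  7.] mean [853.3 136.6 105. ]
side yellow [423. 155.] 161 top 107.4 c [878.6  96.9 106.6] rng [42. 12.  6.] mean [886.5  96.6 106.1]
side yellow [316. 168.] 152 top 131.8 c [526.7 115.3 130.7] rng [28. 30.  5.] mean [528.3 112.7 130.3]
side black [305. 140.] 64 top 129.8 c [519.2 225.  130.2] rng [23. 11.  7.] mean [520.  223.5 129.1]
side black [180. 217.] 15 top 158.0 c [155.1  -7.5 157.2] rng [ 3. 18.  1.] mean [155.6  -9.4 157.5]
side wood [312. 142.] 14 top 73.3 c [547.4 259.7  71.4] rng [10. 24.  4.] mean [546.6 261.9  70.8]
side wood [310. 169.] 457 top 73.9 c [523.8 174.6  72.7] rng [ 68. 187.   6.] mean [515.1 151.8  71.6]
side wood [318. 153.] 24 top 73.5 c [551.1 209.9  71.8] rng [ 7. 46.  3.] mea
[... 6883 characters left out ...]
oss [353. 289.] 141 top 91.9 c [821.8 173.4  90. ] rng [78. 19.  4.] mean [813.7 174.2  90. ]
scene boss [423. 286.] 131 top 91.7 c [763.1 309.2  90. ] rng [25. 56.  4.] mean [754.1 309.4  89.7]
scene boss [498. 330.] 411 top 91.6 c [805.5 447.5  89.8] rng [172. 101.   4.] mean [821.  451.3  89.9]
scene boss [385. 298.] 160 top 91.8 c [824.8 241.3  89.9] rng [84. 19.  4.] mean [816.8 240.8  90.1]
scene boss [423. 308.] 221 top 91.9 c [817.  315.4  89.9] rng [95. 21.  4.] mean [817.5 315.   90.1]
scene boss [341. 322.] 31 top 90.9 c [897.9 173.9  89.2] rng [ 4. 18.  4.] mean [898.1 173.3  88.9]
scene boss [417. 328.] 24 top 92.0 c [871.3 310.2  91.2] rng [16. 12.  2.] mean [871.  310.4  91.3]
```

View pics/c.png

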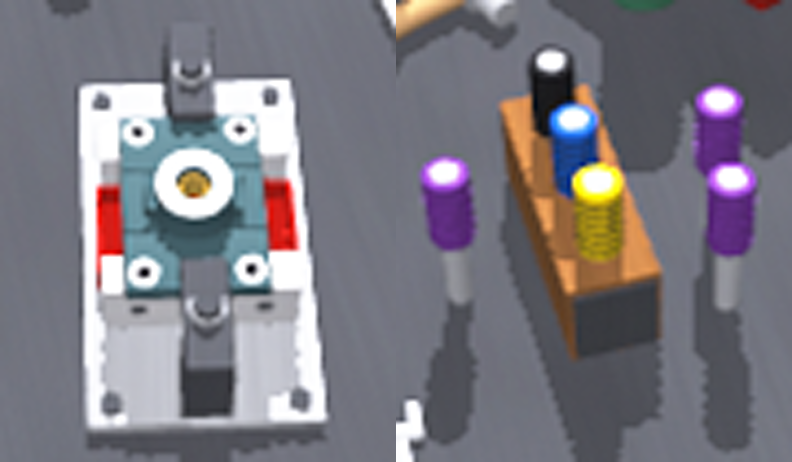

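The crop shows the boss with its bore near the middle of the fixture, and blue between black and yellow. I'll go above the housing first, since it is on the way, turning the gripper for the stand.

```bash
cat >> h.py <<'E'
def go(xyz,yaw):
    s=arm.state(); A=rot(s['eef_rot']); B=R.from_euler('xyz',[np.pi,0,yaw]).as_matrix()
    print('t',round(s['time_s'],2),'pos',s['position'].round(1),'F',s['contact_force'].round(1),'shift cm',(A.T@(np.asarray(xyz)-s['position'])/10).round(2),'rot deg',np.degrees(R.from_matrix(A.T@B).as_rotvec()).round(2))
E
python3 -c "
from h import *
go([470,-200,300],1.62)"
```

```text
t 0.1 pos [ 127.5 -560.2  213.2] F [-0.   0.1  0.2] shift cm [ 41.39 -27.54  -8.63] rot deg [-7.e-02 -7.e-02 -8.e+01]
```

Call:
jog_arm(jaw=[80,80,80,80,80], xyz=[[41.4,-27.5,-8.6],[41.4,-27.5,-8.6],[41.4,-27.5,-8.6],[41.4,-27.5,-8.6],[41.4,-27.5,-8.6]], rotation=[[0,0,-80],[0,0,-80],[0,0,-80],[0,0,-80],[0,0,-80]])

```text
time_s: 0.6
position: [298.3, -380.5, 256.6]
eef_rot: [-3.141, -0.0, 0.979]
contact_force: [0.7, -1.4, 0.5]
finger_gap: 72.8
gripper_force: 0.0
```

```bash
python3 -c "
from h import *
go([470,-200,300],1.62)"
```

```text
t 0.6 pos [ 298.3 -380.5  256.6] F [ 0.7 -1.4  0.5] shift cm [24.56  4.19 -4.33] rot deg [-1.00e-02 -2.00e-02 -3.67e+01]
```

Call:
jog_arm(jaw=[80,80,80,80,80], xyz=[[24.5,4.2,-4.3],[24.5,4.2,-4.3],[24.5,4.2,-4.3],[24.5,4.2,-4.3],[24.5,4.2,-4.3]], rotation=[[0,0,-36.7],[0,0,-36.7],[0,0,-36.7],[0,0,-36.7],[0,0,-36.7]])

```text
time_s: 1.1
position: [469.2, -203.0, 299.3]
eef_rot: [-3.141, 0.0, 1.618]
contact_force: [0.7, -0.7, 0.2]
finger_gap: 72.7
gripper_force: 0.0
```

```bash
python3 -c "
from h import *
go([470,-200,300],1.62)
f=cam('wrist'); np.savez('w0.npz',**f); cv2.imwrite('pics/w0.png',f['color']); print(f['position'],f['attitude'],f['mtx'][0])
go([523,177,190],1.62)"
```

```text
t 1.1 pos [ 469.2 -203.   299.3] F [ 0.7 -0.7  0.2] shift cm [ 0.3   0.09 -0.07] rot deg [-0.03  0.01 -0.12]
[ 464.86377064 -122.40212193  469.7188734 ] [ 2.85403566e+00 -3.34401495e-04  4.61296752e-02] [282.04680485   0.         318.74496534]
t 1.15 pos [ 474.9 -197.8  300.4] F [ 4.8  3.1 -0.1] shift cm [37.13  6.67 11.25] rot deg [ 0.4  -0.25  0.16]
```

View pics/w0.png

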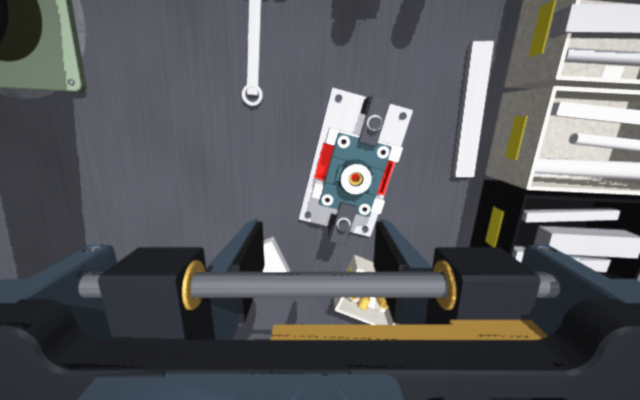

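The wrist view shows the boss at (355,179) with its bore concentric. I'll measure it and go on to the stand.

```bash
cat >> h.py <<'E'
def onplane(f,uv,z):
    K=np.asarray(f['mtx']); r=np.array([(uv[0]-K[0,2])/K[0,0],(uv[1]-K[1,2])/K[1,1],1])
    d=rot(f['attitude'])@r; c=np.asarray(f['position']); return c+d*(z-c[2])/d[2]
def boss(f,u,v,w=26):
    g=f['color'][v-w:v+w,u-w:u+w]; m=(g.min(-1)>150).astype(np.uint8)
    k,l,st,c=cv2.connectedComponentsWithStats(m)
    i=1+np.argmin([abs(c[j]-w).sum()-st[j,4]/10 for j in range(1,k)])
    cs,h=cv2.findContours((l==i).astype(np.uint8),cv2.RETR_CCOMP,cv2.CHAIN_APPROX_NONE)
    for c,hh in zip(cs,h[0]):
        if len(c)>8:
            e=cv2.fitEllipse(c); p=np.array(e[0])+[u-w,v-w]
            print('outer' if hh[3]<0 else 'hole',p.round(2),np.round(e[1],1),onplane(f,p,85).round(1))
E
python3 -c "
from h import *
f=dict(np.load('w0.npz')); boss(f,355,179)
f=dict(np.load('side0.npz')); boss(f,344,267,18)
f=dict(np.load('scene0.npz')); boss(f,249,190,18)
"
```

```text
outer [355.77 178.67] [29.2 30.3] [ 520.2 -202.5   85. ]
hole [355.83 178.91] [14.5 14.9] [ 520.4 -202.8   85. ]
outer [343.59 266.04] [15.3 17.4] [ 522.1 -203.6   85. ]
hole [343.5 266. ] [8.1 8.9] [ 521.9 -203.5   85. ]
outer [248.72 189.15] [ 8.  15.6] [ 517.5 -204.6   85. ]
hole [249.27 189.45] [3.3 7.4] [ 518.5 -202.3   85. ]
```

Call:
jog_arm(jaw=[80,80,80,80,80], xyz=[[37.1,7.1,3],[37.1,7.1,3],[37.1,7.1,3],[37.1,7.1,3],[37.1,7.1,3]], rotation=[[0,0,0],[0,0,0],[0,0,0],[0,0,0],[0,0,0]])

```text
time_s: 1.65
position: [504.2, 43.4, 278.9]
eef_rot: [-3.141, 0.0, 1.614]
contact_force: [0.3, 0.4, -0.2]
finger_gap: 72.7
gripper_force: 0.0
```

```bash
python3 -c "
from h import *
go([480,90,270],1.62)"
```

```text
t 1.65 pos [504.2  43.4 278.9] F [ 0.3  0.4 -0.2] shift cm [ 4.76 -2.21  0.89] rot deg [-0.02  0.02 -0.35]
```

```bash
python3 -c "
from h import *
f=cam('wrist'); np.savez('w1.npz',**f); cv2.imwrite('pics/w1.png',f['color'])
go([523,177,190],1.62)"
```

```text
t 1.7 pos [504.7  50.9 278.1] F [ 1.3  5.3 -0.5] shift cm [12.44  2.45  8.89] rot deg [-0.05 -0.41 -0.05]
```

View pics/w1.png

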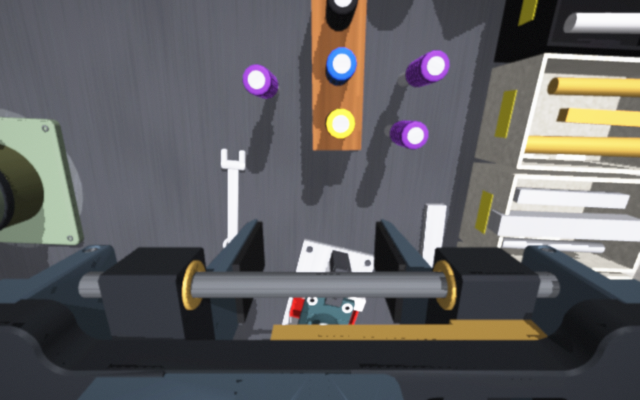

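Wrist view: blue's white top at (342,63), yellow's at (341,123), purple ones at (257,79), (435,65) and (415,134).

```bash
python3 -c "
from h import *
f=dict(np.load('w1.npz'))
for n,u,v,z in (('blue',342,63,130),('yellow',341,123,130),('pL',257,79,120),('pR',435,65,120),('pR2',415,134,120)):
    w=20; g=f['color'][v-w:v+w,u-w:u+w]; k,l,st,c=cv2.connectedComponentsWithStats((g.min(-1)>150).astype(np.uint8))
    j=1+np.argmax(st[1:,4]); cs,_=cv2.findContours((l==j).astype(np.uint8),0,1); e=cv2.fitEllipse(cs[0]); p=np.array(e[0])+[u-w,v-w]
    print(n,p.round(1),np.round(e[1],1),onplane(f,p,z).round(1))
P=cloud(f); h=cv2.cvtColor(f['color'],cv2.COLOR_BGR2HSV)
m=(h[...,0]>5)&(h[...,0]<18)&(h[...,1]>90)&(abs(P[...,2]-71)<4)&(P[...,1]>60); q=P[m][:,:2].astype(np.float32)
r=cv2.minAreaRect(q); print('stand',r, P[m][:,2].mean())
go([523,177,190],1.62)
"
```

```text
blue [341.4  63.2] [17.3 19.4] [521.4 178.  130. ]
yellow [340.3 123.5] [17.1 17.7] [524.1 118.1 130. ]
pL [256.   79.2] [16.6 18.5] [430.9 160.1 120. ]
pR [435.5  65.2] [16.8 19.3] [622.4 182.  120. ]
pR2 [415.1 135.1] [15.7 16.9] [610.9 108.7 120. ]
stand ((521.5678100585938, 169.01393127441406), (64.15506744384766, 172.86293029785156), 2.6319849491119385) 69.8112689992033
t 1.7 pos [504.7  50.9 278.1] F [ 1.3  5.3 -0.5] shift cm [12.44  2.45  8.89] rot deg [-0.05 -0.41 -0.05]
```

Call:
jog_arm(jaw=[80,80,80,80,80], xyz=[[13.2,2.3,8.9],[13.2,2.3,8.9],[13.2,2.3,8.9],[13.2,2.3,8.9],[13.2,2.3,8.9]], rotation=[[0,0,0],[0,0,0],[0,0,0],[0,0,0],[0,0,0]])

```text
time_s: 2.2
position: [521.0, 175.0, 188.8]
eef_rot: [-3.138, 0.001, 1.617]
contact_force: [0.2, -0.5, -1.2]
finger_gap: 73.1
gripper_force: 0.0
```

```bash
python3 -c "
from h import *
go([521.5,178,84],1.617)"
```

```text
t 2.2 pos [521.  175.  188.8] F [ 0.2 -0.5 -1.2] shift cm [ 0.31  0.1  10.47] rot deg [-0.2   0.08 -0.02]
```

Call:
jog_arm(jaw=[80,80,80,80,80], xyz=[[0.3,0.1,3.5],[0.3,0.1,7],[0.3,0.1,9],[0.3,0.1,10.4],[0.3,0.1,10.4]], rotation=[[0,0,0],[0,0,0],[0,0,0],[0,0,0],[0,0,0]])

```text
time_s: 2.7
position: [522.1, 175.5, 85.8]
eef_rot: [-3.139, 0.001, 1.613]
contact_force: [-0.2, 1.2, -1.2]
finger_gap: 72.8
gripper_force: 0.0
```

Call:
jog_arm(jaw=[40,30,20,20,20], xyz=[[0,0,0],[0,0,0],[0,0,0],[0,0,0],[0,0,0]], rotation=[[0,0,0],[0,0,0],[0,0,0],[0,0,0],[0,0,0]])

```text
time_s: 3.2
position: [522.8, 177.7, 86.8]
eef_rot: [3.141, -0.0, 1.614]
contact_force: [0.2, -0.1, 0.1]
finger_gap: 35.9
gripper_force: 0.0
```

```bash
python3 -c "
from h import *
print(arm.state())"
```

```text
{'time_s': 3.2, 'joints': array([ 3.06920418e-01,  3.95469730e-01,  1.79889670e+00, -1.55896534e-04,
        9.46446938e-01,  2.63335898e-01]), 'qvel': array([ 0.00325596,  0.00468054,  0.00483704, -0.00056902, -0.00027903,
        0.00136756]), 'joint_efforts': array([-6.47251192e-02, -4.15443850e+01, -1.94084823e+01,  6.45014411e-02,
        1.04949661e-02, -2.47202570e-04]), 'position': array([522.79270851, 177.71066469,  86.80134302]), 'eef_rot': array([ 3.14080730e+00, -8.06541305e-05,  1.61447196e+00]), 'contact_force': array([ 0.23777521, -0.08601642,  0.08320326]), 'wrist_torque': array([-0.03215217, -0.0718852 , -0.00037986]), 'gripper_force': 0.0, 'finger_gap': 35.85543432365654}
```

Call:
jog_arm(jaw=[20,20,20,20,20], xyz=[[0,0,0],[0,0,0],[0,0,0],[0,0,0],[0,0,0]], rotation=[[0,0,0],[0,0,0],[0,0,0],[0,0,0],[0,0,0]])

```text
time_s: 3.7
position: [522.4, 177.7, 86.6]
eef_rot: [-3.141, 0.0, 1.614]
contact_force: [-1.8, -0.2, 5.3]
finger_gap: 31.6
gripper_force: 30.0
```

Call:
jog_arm(jaw=[20,20,20,20,20], xyz=[[0,0,-0.5],[0,0,-1],[0,0,-3],[0,0,-5],[0,0,-5]], rotation=[[0,0,0],[0,0,0],[0,0,0],[0,0,0],[0,0,0]])

```text
time_s: 4.2
position: [524.2, 178.2, 138.7]
eef_rot: [3.137, -0.001, 1.614]
contact_force: [-0.5, 0.7, -0.8]
finger_gap: 31.7
gripper_force: 30.0
```

```bash
python3 -c "
from h import *
print(arm.state())"
```

```text
{'time_s': 4.2, 'joints': array([3.06886865e-01, 3.42544124e-01, 1.73192639e+00, 7.24733842e-06,
       1.06217369e+00, 2.63429186e-01]), 'qvel': array([-0.00117755,  0.02751231,  0.05419108, -0.0039877 , -0.04434985,
       -0.00020537]), 'joint_efforts': array([-7.24706962e-02, -4.13307309e+01, -2.18389016e+01,  3.56052630e-02,
        1.45388260e-01, -1.50521442e-03]), 'position': array([524.15517025, 178.16976168, 138.72619893]), 'eef_rot': array([ 3.13681656e+00, -1.29466627e-03,  1.61425358e+00]), 'contact_force': array([-0.52716318,  0.74626425, -0.84985462]), 'wrist_torque': array([-0.02797642, -0.11446352, -0.02404827]), 'gripper_force': 29.99966651201248, 'finger_gap': 31.673389115480052}
```

Call:
jog_arm(jaw=[20,20,20,20,20], xyz=[[0,0,-4],[0,0,-8],[-4,0,-10.5],[-9,0,-10.5],[-14,0,-10.5]], rotation=[[0,0,0],[0,0,0],[0,0,0],[0,0,0],[0,0,0]])

```text
time_s: 4.7
position: [528.9, 36.7, 241.3]
eef_rot: [3.14, 0.0, 1.616]
contact_force: [1.3, 0.2, -1.7]
finger_gap: 31.5
gripper_force: 30.0
```

```bash
python3 -c "
from h import *
go([520.5,-203,220],1.617)
f=cam('side'); np.savez('s2.npz',**f); cv2.imwrite('pics/s2.png',f['color'][0:300,160:460])
go([520.5,-203,220],1.617)"
```

```text
t 4.7 pos [528.9  36.7 241.3] F [ 1.3  0.2 -1.7] shift cm [-23.9   -1.93   2.14] rot deg [ 0.08  0.02 -0.05]
t 4.75 pos [528.6  28.3 240.7] F [-1.3 -6.2 -2.1] shift cm [-23.06  -1.73   2.27] rot deg [-0.03  0.5  -0.35]
```

View pics/s2.png

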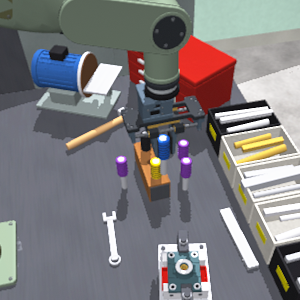

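The blue drift is held upright in the gripper (crop ~(163,145)). Now over the bore.

Call:
jog_arm(jaw=[20,20,20,20,20], xyz=[[-5,-0.4,1],[-10,-0.8,2],[-15,-1.2,3],[-20,-1.6,4],[-23.6,-1.9,4.5]], rotation=[[0,0,0],[0,0,0],[0,0,0],[0,0,0],[0,0,0]])

```text
time_s: 5.25
position: [519.0, -201.0, 194.3]
eef_rot: [-3.139, -0.001, 1.613]
contact_force: [0.2, 0.7, -1.8]
finger_gap: 31.7
gripper_force: 30.0
```

Call:
jog_arm(jaw=[20,20,20], xyz=[[0,0,0],[0,0,0],[0,0,0]], rotation=[[0,0,0],[0,0,0],[0,0,0]])

```text
time_s: 5.55
position: [519.9, -197.8, 195.9]
eef_rot: [-3.141, -0.001, 1.615]
contact_force: [-0.5, 0.0, -2.1]
finger_gap: 31.6
gripper_force: 30.0
```

```bash
python3 -c "
from h import *
go([520.5,-203,172],1.617)
f=cam('side'); np.savez('s3.npz',**f); g=cam('wrist'); np.savez('w3.npz',**g)
a=cv2.resize(f['color'][170:300,290:390],(400,520)); b=cv2.resize(g['color'][100:330,240:440],(400,460)); b=cv2.copyMakeBorder(b,0,60,0,0,0)
cv2.imwrite('pics/s3.png',np.hstack([a,b]))
go([520.5,-203,172],1.617)"
```

```text
t 5.55 pos [ 519.9 -197.8  195.9] F [-0.5  0.  -2.1] shift cm [-0.52  0.03  2.38] rot deg [-0.04 -0.05 -0.12]
t 5.65 pos [ 520.2 -197.5  196.4] F [-0.2  0.7 -1.9] shift cm [-0.55  0.01  2.44] rot deg [ 0.   -0.01 -0.05]
```

View pics/s3.png

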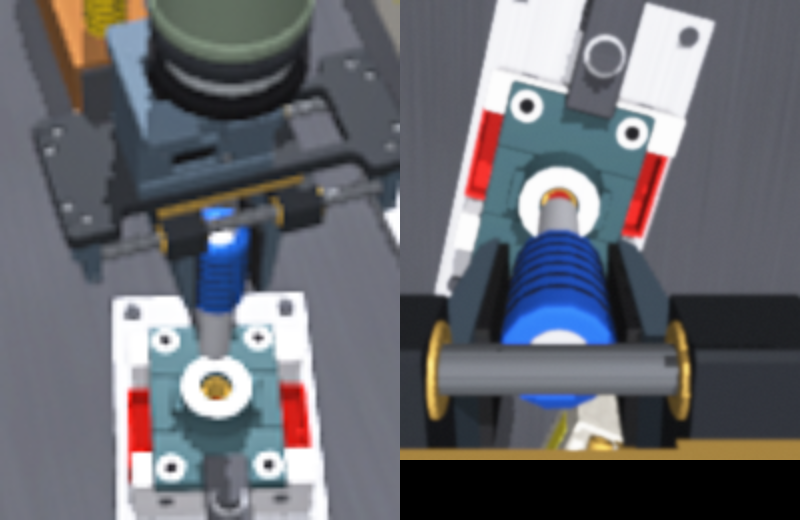

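The side view shows the shank's end just above the bore, and the wrist view shows the shank lined up in x with the bore. I'll go down to just above the face and compare.

Call:
jog_arm(jaw=[20,20,20,20,20], xyz=[[-0.5,0,1],[-0.5,0,2],[-0.5,0,3],[-0.5,0,3],[-0.5,0,3]], rotation=[[0,0,0],[0,0,0],[0,0,0],[0,0,0],[0,0,0]])

```text
time_s: 6.15
position: [520.0, -203.6, 165.9]
eef_rot: [-3.141, -0.0, 1.614]
contact_force: [0.3, 0.9, -2.2]
finger_gap: 31.3
gripper_force: 30.0
```

```bash
python3 -c "
from h import *
go([520.5,-203,165],1.617)
g=cam('wrist'); np.savez('w4.npz',**g); s=cam('scene'); np.savez('c4.npz',**s); f=cam('side')
a=cv2.resize(f['color'][230:300,310:375],(260,280),interpolation=cv2.INTER_CUBIC); b=cv2.resize(g['color'][150:290,270:400],(520,560),interpolation=cv2.INTER_CUBIC); c=cv2.resize(s['color'][150:215,215:280],(260,260),interpolation=cv2.INTER_CUBIC)
cv2.imwrite('pics/s4.png',np.hstack([b,cv2.copyMakeBorder(np.vstack([a,c]),0,20,0,0,0)]))
go([520.5,-203,165],1.617)"
```

```text
t 6.15 pos [ 520.  -203.6  165.9] F [ 0.3  0.9 -2.2] shift cm [0.06 0.05 0.09] rot deg [-0.05 -0.02 -0.15]
t 6.3 pos [ 520.5 -203.9  166.8] F [ 0.6 -0.1 -2.3] shift cm [ 0.09 -0.    0.18] rot deg [ 0.05  0.03 -0.15]
```

View pics/s4.png

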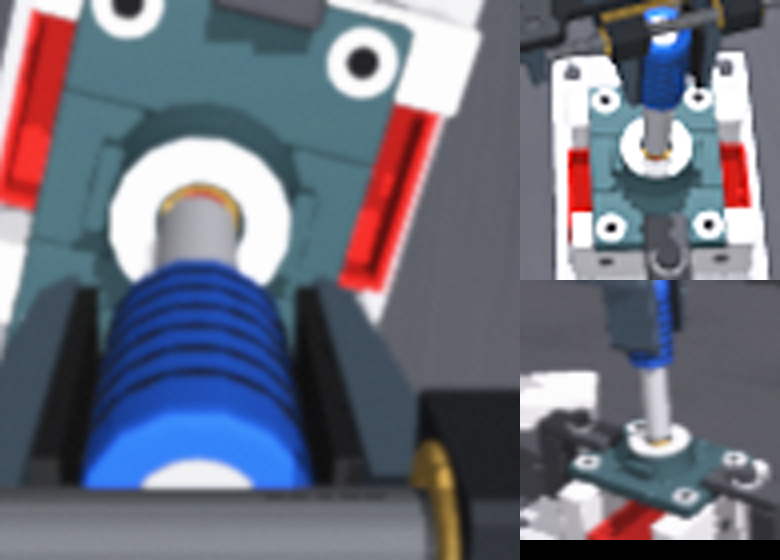

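Wrist crop: ring centre at about x=201 and shank about 199, so x is good to ~0.3 mm. In y the far gap suggests moving about +0.8 mm. I'll correct and feel down.

Call:
jog_arm(jaw=[20,20,20,20,20], xyz=[[0.08,0.03,0.3],[0.08,0.03,0.4],[0.08,0.03,0.5],[0.08,0.03,0.55],[0.08,0.03,0.6]], rotation=[[0,0,0],[0,0,0],[0,0,0],[0,0,0],[0,0,0]])

```text
time_s: 6.8
position: [520.5, -203.0, 160.4]
eef_rot: [3.142, 0.0, 1.614]
contact_force: [-0.1, 0.0, -1.9]
finger_gap: 31.6
gripper_force: 30.0
```

Call:
jog_arm(jaw=[20,20], xyz=[[0,0,0.05],[0,0,0.05]], rotation=[[0,0,0],[0,0,0]])

```text
time_s: 7.0
position: [520.5, -203.0, 159.8]
eef_rot: [-3.142, 0.0, 1.614]
contact_force: [-0.1, 0.4, -1.4]
finger_gap: 31.3
gripper_force: 30.0
```

Call:
jog_arm(jaw=[20,20,20], xyz=[[0,0,0.07],[0,0,0.14],[0,0,0.14]], rotation=[[0,0,0],[0,0,0],[0,0,0]])

```text
time_s: 7.3
position: [520.4, -203.0, 158.4]
eef_rot: [-3.141, -0.0, 1.614]
contact_force: [-0.2, 0.7, -2.2]
finger_gap: 31.7
gripper_force: 30.0
```

Call:
jog_arm(jaw=[20,20,20], xyz=[[0,0,0.07],[0,0,0.14],[0,0,0.14]], rotation=[[0,0,0],[0,0,0],[0,0,0]])

```text
time_s: 7.6
position: [520.4, -202.9, 157.0]
eef_rot: [-3.141, -0.0, 1.614]
contact_force: [0.1, 0.0, -1.3]
finger_gap: 31.9
gripper_force: 30.0
```

Call:
jog_arm(jaw=[20,20,20], xyz=[[0,0,0.07],[0,0,0.14],[0,0,0.14]], rotation=[[0,0,0],[0,0,0],[0,0,0]])

```text
time_s: 7.9
position: [520.5, -203.0, 155.7]
eef_rot: [3.142, 0.0, 1.614]
contact_force: [-0.4, -0.2, -2.5]
finger_gap: 31.7
gripper_force: 30.0
```

The shank is in the bore with no contact. Now pushing against the bushing.

Call:
jog_arm(jaw=[20,20,20,20,20], xyz=[[0,0,0.1],[0,0,0.2],[0,0,0.25],[0,0,0.3],[0,0,0.35]], rotation=[[0,0,0],[0,0,0],[0,0,0],[0,0,0],[0,0,0]])

```text
time_s: 8.4
position: [521.0, -203.2, 154.8]
eef_rot: [3.139, 0.001, 1.614]
contact_force: [-3.0, -0.1, 11.6]
finger_gap: 31.4
gripper_force: 30.0
```

Call:
jog_arm(jaw=[20,20,20,20,20], xyz=[[0,0,0.1],[0,0,0.2],[0,0,0.3],[0,0,0.4],[0,0,0.4]], rotation=[[0,0,0],[0,0,0],[0,0,0],[0,0,0],[0,0,0]])

```text
time_s: 8.9
position: [520.9, -203.3, 150.5]
eef_rot: [3.139, 0.001, 1.614]
contact_force: [-2.8, 0.8, 9.9]
finger_gap: 31.5
gripper_force: 30.0
```

Call:
jog_arm(jaw=[20,20,20,20,20], xyz=[[0,0,0.15],[0,0,0.3],[0,0,0.45],[0,0,0.6],[0,0,0.75]], rotation=[[0,0,0],[0,0,0],[0,0,0],[0,0,0],[0,0,0]])

```text
time_s: 9.4
position: [520.9, -203.3, 143.1]
eef_rot: [3.139, 0.001, 1.614]
contact_force: [-3.8, 1.3, 11.2]
finger_gap: 31.9
gripper_force: 30.0
```

Call:
jog_arm(jaw=[20,20,20,20,20], xyz=[[0,0,0.15],[0,0,0.3],[0,0,0.45],[0,0,0.6],[0,0,0.7]], rotation=[[0,0,0],[0,0,0],[0,0,0],[0,0,0],[0,0,0]])

```text
time_s: 9.9
position: [520.6, -203.0, 134.0]
eef_rot: [3.141, 0.0, 1.614]
contact_force: [0.0, 0.5, -2.3]
finger_gap: 31.8
gripper_force: 30.0
```

Force fell back to the drift's weight: the bushing dropped. I'll go slightly further, then draw out.

Call:
jog_arm(jaw=[20,20,20,20,20], xyz=[[0,0,0.2],[0,0,0.2],[0,0,-1],[0,0,-2],[0,0,-3.2]], rotation=[[0,0,0],[0,0,0],[0,0,0],[0,0,0],[0,0,0]])

```text
time_s: 10.4
position: [520.1, -202.9, 166.7]
eef_rot: [-3.141, -0.0, 1.614]
contact_force: [0.2, 0.8, -2.6]
finger_gap: 31.8
gripper_force: 30.0
```

Call:
jog_arm(jaw=[20,20,20,20,20], xyz=[[0,0,-3],[0,0,-6],[0,0,-8.5],[0,0,-8.5],[0,0,-8.5]], rotation=[[0,0,0],[0,0,0],[0,0,0],[0,0,0],[0,0,0]])

```text
time_s: 10.9
position: [520.1, -202.8, 250.9]
eef_rot: [3.141, 0.0, 1.614]
contact_force: [-0.1, 0.6, -2.6]
finger_gap: 31.4
gripper_force: 30.0
```

```bash
python3 -c "
from h import *
f=cam('side'); g=cam('wrist'); s=cam('scene')
a=cv2.resize(f['color'][230:330,300:390],(360,400),interpolation=cv2.INTER_CUBIC); b=cv2.resize(g['color'][100:330,240:440],(348,400)); 
np.savez('w5.npz',**g)
cv2.imwrite('pics/s5.png',np.hstack([a,b]))
go([522,178,250],1.617)"
```

```text
t 11.05 pos [ 519.5 -202.6  249. ] F [-0.3  0.1 -1.8] shift cm [38.01  1.91 -0.06] rot deg [-0.19 -0.08 -0.15]
```

View pics/s5.png

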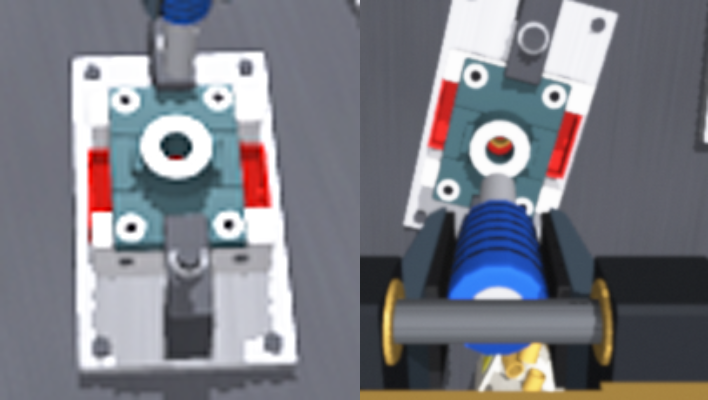

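The bore is empty, and bronze and red are visible below it: the bushing lies in the tray. Going back to the slot.

Call:
jog_arm(jaw=[20,20,20,20,20], xyz=[[5,0.2,0],[10,0.4,0],[15,0.7,0],[20,1,0],[25,1.3,0]], rotation=[[0,0,0],[0,0,0],[0,0,0],[0,0,0],[0,0,0]])

```text
time_s: 11.55
position: [521.6, 48.8, 249.3]
eef_rot: [-3.139, 0.0, 1.614]
contact_force: [1.5, 0.2, -1.2]
finger_gap: 31.6
gripper_force: 30.0
```

Call:
jog_arm(jaw=[20,20,20,20,20], xyz=[[4,0.2,0],[8,0.4,0],[11,0.6,0],[13,0.6,0],[13,0.6,0]], rotation=[[0,0,0],[0,0,0],[0,0,0],[0,0,0],[0,0,0]])

```text
time_s: 12.05
position: [522.1, 179.4, 249.0]
eef_rot: [-3.139, -0.0, 1.618]
contact_force: [0.5, -0.3, -2.4]
finger_gap: 31.7
gripper_force: 30.0
```

Call:
jog_arm(jaw=[20,20,20], xyz=[[0,0,0],[0,0,0],[0,0,0]], rotation=[[0,0,0],[0,0,0],[0,0,0]])

```text
time_s: 12.35
position: [522.9, 176.1, 250.4]
eef_rot: [-3.141, 0.001, 1.613]
contact_force: [-0.2, 0.4, -3.4]
finger_gap: 31.6
gripper_force: 30.0
```

```bash
python3 -c "
from h import *
go([522,177.8,165],1.614)"
```

```text
t 12.35 pos [522.9 176.1 250.4] F [-0.2  0.4 -3.4] shift cm [ 0.18 -0.08  8.54] rot deg [-0.03  0.03 -0.06]
```

Call:
jog_arm(jaw=[20,20,20,20,20], xyz=[[0.15,-0.08,3],[0.15,-0.08,6],[0.15,-0.08,9],[0.15,-0.08,9.5],[0.15,-0.08,9.5]], rotation=[[0,0,0],[0,0,0],[0,0,0],[0,0,0],[0,0,0]])

```text
time_s: 12.85
position: [521.9, 177.9, 155.3]
eef_rot: [-3.14, 0.001, 1.613]
contact_force: [1.2, 0.4, -1.4]
finger_gap: 31.3
gripper_force: 30.0
```

Call:
jog_arm(jaw=[20,20,20], xyz=[[0,0,0],[0,0,0],[0,0,0]], rotation=[[0,0,0],[0,0,0],[0,0,0]])

```text
time_s: 13.15
position: [522.8, 178.8, 157.0]
eef_rot: [3.139, -0.001, 1.614]
contact_force: [-0.2, 0.2, -1.9]
finger_gap: 31.4
gripper_force: 30.0
```

```bash
python3 -c "
from h import *
f=cam('side'); g=cam('wrist')
a=cv2.resize(f['color'][110:220,260:370],(400,400),interpolation=cv2.INTER_CUBIC); b=cv2.resize(g['color'][130:280,245:395],(400,400),interpolation=cv2.INTER_CUBIC)
cv2.imwrite('pics/s6.png',np.hstack([a,b]))
go([522,177.8,140],1.614)"
```

```text
t 13.25 pos [522.4 178.7 156.5] F [ 0.3  0.2 -1.6] shift cm [-0.09 -0.05  1.65] rot deg [ 0.09 -0.02  0.02]
```

View pics/s6.png

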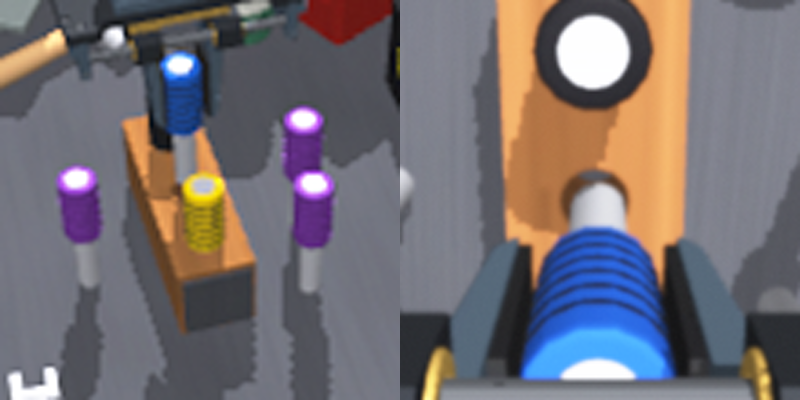

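Wrist crop: the hole is at (595,195) and the shank's tip at (598,190), about 1 mm off in x and fine in y. Lowering with that correction.

Call:
jog_arm(jaw=[20,20,20,20,20], xyz=[[-0.05,-0.07,0.3],[-0.05,-0.07,0.8],[-0.05,-0.07,1.1],[-0.05,-0.07,1.3],[-0.05,-0.07,1.3]], rotation=[[0,0,0],[0,0,0],[0,0,0],[0,0,0],[0,0,0]])

```text
time_s: 13.75
position: [521.1, 178.0, 142.1]
eef_rot: [-3.141, 0.0, 1.614]
contact_force: [-0.1, 1.0, -2.0]
finger_gap: 31.4
gripper_force: 30.0
```

```bash
python3 -c "
from h import *
go([522,177.8,88],1.614)"
```

```text
t 13.75 pos [521.1 178.  142.1] F [-0.1  1.  -2. ] shift cm [-0.02  0.09  5.41] rot deg [-0.06  0.02  0.02]
```

Inside the hole (end at ~66 mm, no contact).

Call:
jog_arm(jaw=[20,20,20,20,20], xyz=[[0,0,1.5],[0,0,3],[0,0,4.2],[0,0,5],[0,0,5.3]], rotation=[[0,0,0],[0,0,0],[0,0,0],[0,0,0],[0,0,0]])

```text
time_s: 14.25
position: [521.0, 177.9, 88.8]
eef_rot: [-3.14, 0.0, 1.614]
contact_force: [-0.3, -0.3, -2.4]
finger_gap: 31.5
gripper_force: 30.0
```

Call:
jog_arm(jaw=[20,20,20], xyz=[[0,0,0.05],[0,0,0.1],[0,0,0.1]], rotation=[[0,0,0],[0,0,0],[0,0,0]])

```text
time_s: 14.55
position: [521.8, 178.2, 89.2]
eef_rot: [3.14, -0.0, 1.614]
contact_force: [-0.6, -0.2, -0.7]
finger_gap: 31.6
gripper_force: 30.0
```

Call:
jog_arm(jaw=[20,20,20,20], xyz=[[0,0,0.07],[0,0,0.14],[0,0,0.14],[0,0,0.14]], rotation=[[0,0,0],[0,0,0],[0,0,0],[0,0,0]])

```text
time_s: 14.95
position: [521.4, 178.0, 87.3]
eef_rot: [3.141, 0.0, 1.614]
contact_force: [-1.1, 0.1, -2.0]
finger_gap: 31.6
gripper_force: 30.0
```

Call:
jog_arm(jaw=[20,20,20,20], xyz=[[0,0,0.05],[0,0,0.1],[0,0,0.1],[0,0,0.1]], rotation=[[0,0,0],[0,0,0],[0,0,0],[0,0,0]])

```text
time_s: 15.35
position: [521.4, 178.1, 86.6]
eef_rot: [3.141, 0.0, 1.614]
contact_force: [-0.5, -1.2, 2.8]
finger_gap: 31.3
gripper_force: 30.0
```

Seated (force turned upward at z = 86.6, the same as at the grasp). Opening and leaving straight up.

Call:
jog_arm(jaw=[45,55,65,75,75], xyz=[[0,0,0],[0,0,0],[0,0,0],[0,0,0],[0,0,0]], rotation=[[0,0,0],[0,0,0],[0,0,0],[0,0,0],[0,0,0]])

```text
time_s: 15.85
position: [521.4, 178.0, 86.2]
eef_rot: [3.142, 0.0, 1.614]
contact_force: [-0.8, 0.5, -0.3]
finger_gap: 67.6
gripper_force: 0.0
```

Call:
jog_arm(jaw=[75,75,75,75,75], xyz=[[0,0,-1],[0,0,-3.5],[0,0,-7],[0,0,-11],[0,0,-15]], rotation=[[0,0,0],[0,0,0],[0,0,0],[0,0,0],[0,0,0]])

```text
time_s: 16.35
position: [521.1, 178.0, 238.5]
eef_rot: [3.141, -0.0, 1.614]
contact_force: [0.6, 1.0, -0.1]
finger_gap: 68.8
gripper_force: 0.0
```

Call:
jog_arm(jaw=[75,75,75,75,75], xyz=[[-4,0,0],[-8,0,0],[-12,0,0],[-12,0,0],[-12,0,0]], rotation=[[0,0,0],[0,0,0],[0,0,0],[0,0,0],[0,0,0]])

```text
time_s: 16.85
position: [526.7, 57.7, 237.0]
eef_rot: [3.141, -0.001, 1.612]
contact_force: [0.8, 1.0, -0.4]
finger_gap: 68.3
gripper_force: 0.0
```

```bash
python3 -c "
from h import *
f=cam('scene'); g=cam('wrist')
a=cv2.resize(f['color'][150:270,200:430],(460,240)); b=cv2.resize(g['color'][0:240,200:480],(280,240))
cv2.imwrite('pics/s7.png',np.hstack([a,b]))
P=cloud(g); print(P[...,2][40:90,325:360].max()); go([522,177,200],1.614)"
```

```text
nan
t 16.95 pos [526.6  59.  236.6] F [-0.4  0.5  0.1] shift cm [11.81  0.06  3.67] rot deg [ 0.03 -0.03  0.05]
```

View pics/s7.png

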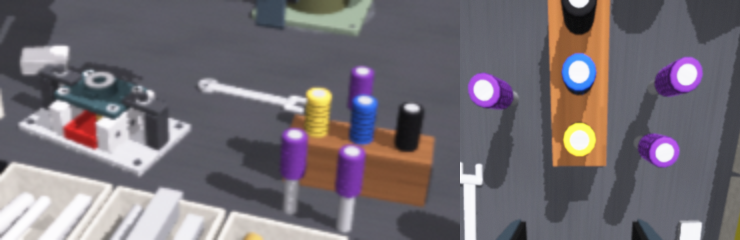

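The blue drift stands seated and upright in its middle hole (crop (363,118) / (579,72)) and nothing else has moved. Handing in.

```bash
python3 -c "
from h import *
print(arm.job_done())"
```

```text
the job is handed in; nothing more can be done
None
```

The worn bushing is out of the housing and in the red tray, the blue drift is back upright in its middle hole and released, and the job is handed in; no verdict came back.

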